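# Tighten the drill chuck, then hold the blank in the jig for boring

### The job

Get ready to bore the dark hardwood blank: first turn the sleeve of the parked drill's chuck clockwise (seen from above) until its three jaws grip the bit tight, and let go of it. Then put the dark blank upright on the white board of the drilling jig, its length along the aluminium fence, and with one diagonal push press it firmly down on the board and into the corner, against the fence and the red stop block at once. Finish while still holding it pressed there, do not let go; leave the other things on the bench where they are.

Things in the scene. Friction and masses are not known exactly. Their poses are not given: they have to be found in the camera images.
- chuck_grip (a point): Point on the vertical axis of the drill chuck, at the height to grip its sleeve (150 mm above the bench). The round sleeve (black, grey ribs, 42 mm diameter, 40 mm tall) runs from 26 mm below this point to 14 mm above it; below it is a 52 mm wide shoulder. Jaws reach up to 18 mm above this point, the bit's tip 36 mm. Axes as drill.
- drill: Black cordless drill with a green band, standing nose-up in a 110 mm square wooden cradle, all fixed to the bench; its pistol grip and green and black battery lie level towards its +x, 175 mm out and at most 92 mm high. Origin on the chuck axis at the bench, z up.
- sleeve (a joint): Turn of the chuck sleeve, rad: 0 = jaws wide open, grows when turned clockwise seen from above; starts at 0 to 0.4. The three coupled jaws meet the bit at about 1.0, then it stiffens as they squeeze, and it ends at 1.35; turning on only makes the fingers slip round it. It stays by friction (0.15 N m); after hard tightening it springs back a little but keeps its grip.
- jaw_a: One of the three steel jaws (7 x 5 x 24 mm) around the bit, moved inwards by the sleeve (3.5 mm per rad).
- jaw_b: The second jaw, like jaw_a.
- jaw_c: The third jaw, like jaw_a.
- bit_mid (a point): Middle of the loose steel drill bit (8 mm diameter, 64 mm long, brass-coloured point up) that stands upright in the open chuck; z along the bit. It belongs 4 mm above chuck_grip's height and on its axis.
- bit: The same drill bit, origin at its lower end.
- work_center (a point): Centre of the blank to hold: a dark reddish-brown hardwood block with two pale round marks on top, 110 mm long (x) x 44 mm wide (y) x 60 mm tall (z), 0.14 to 0.28 kg, standing loose on the bench, so its centre is 30 mm above what it stands on. Either end may point to the stop.
- work: The same blank, origin at the centre of its underside.
- corner (a point): Inner corner of the rigid fixed jig, where board top, fence and stop meet (18 mm above the bench). x points into the fence, y along the fence into the stop, z up. The blank belongs on the -x, -y side: length along y, centre 22 mm from the fence face, 55 mm from the stop face, 30 mm above the board.
- board: White waxed board of the jig (slick, friction about 0.2, as are fence and stop), 190 mm (x) x 200 mm (y), top 18 mm above the bench; origin under its middle on the bench (70 mm in -x and 70 mm in -y from the corner), axes as the corner.
- fence: Low aluminium fence along the whole +x edge of the board, 25 mm thick, 18 mm high above the board (36 mm above the bench), so the upper 42 mm of the blank stand clear above it. Origin and axes as the board.
- stop: Red stop block at the +y end of the board, at right angles to the fence, 75 mm long, 30 mm thick, 18 mm high above the board. Origin and axes as the board.
- pine: Bystander: pale pine offcut 100 x 50 x 45 mm (not the blank; the two may swap places). Origin at the centre of its underside.
- hinge: Bystander: brass strap hinge 100 x 26 x 9 mm lying flat.
- tub: Bystander: yellow plastic tub, 84 mm wide, 85 mm tall.
- driver: Bystander: screwdriver with a red handle lying at the back.
- wax: Bystander: amber wax jar with brass lid, 72 mm wide, 50 mm tall.

How it is judged:
By the outcome, as a careful person would: the job done as asked, in the order asked, and still so for the second after the job is handed in, while the arm keeps its last pose, push and grip.
It also fails if it takes over 58 s, if anything falls off the work surface, if the arm or the gripper's body presses on something with over 40 N, if the wrist force passes 120 N, or if a joint passes its speed limit or range.

### The arm

A 6-joint arm with a two-finger parallel gripper is mounted at the origin on the work surface. World frame = base frame: x ahead of the robot, y to its left, z up, the work surface at z = 0. Lengths are in mm, angles in rad, forces in N, time in s.
With the tool pointing down it reaches from about 325 to 775 mm from the base axis. Payload 5.5 kg.
Tool frame: the origin (TCP) lies on the centre line of the jaws, within the pads' length; the fingertips stand 8 mm ahead of it and the grasp point (between the pads) lies 11 mm behind it; z points along the fingers, x is the direction in which the jaws open and shut, and the axes are right-handed (so a half turn about z gives the same grasp; the last joint's range is limited). The gripper opens to 85 mm and grips with 20 to 120 N. Pads are 22 mm wide; open, the fingers measure 114 mm over their backs; the gripper's body (76 mm by 85 mm) begins 54 mm behind the grasp point. The pads swing forward as they close: fully open they stand 13 mm farther back than shut.
Start: joints at [1.279, 0.091, 1.231, -0, 1.82, -0.057], TCP at [139.593, 583.55, 239.275] pointing down, gripper open.
Joint ranges: [-2.87, 2.87], [-0.86, 2.18], [0.17, 2.46], [-1.51, 4.65], [0.06, 2.69], [-2.65, 2.65]. Speed limits (rad/s): [2.57, 2.57, 3.01, 3.14, 3.14, 3.14].

### API

Orientations are given as a rotation vector (axis times angle).
In Python, from plant import bot gives the robot as it stands. The module is installed in compiled form; this text tells all that it offers.
- The arm moves only by the tool send_rows, never from a script. Its argument "steps" is one flat list of numbers, 7 for each row, row after row: the shift along the world's x, y, z in cm, then the turn, a rotation vector about the world's x, y, z in degrees, then the opening, from -1 (shut) to 1 (fully open), so that 0 is half open. A call has 1 to 12 rows; each row is the pose to reach, as a shift and turn from the pose measured when the call began; what a row does not reach only later rows make up. A row lasts 1/8 s, in which the tool goes at most 62.5 mm and 10.7 degrees, less where a joint would pass 70% of its speed; a pose out of reach is approached as far as the arm can. A call with a gripper value outside its range is refused whole. The fingers move at their own pace and stop on an object; "grip_force" is the grip in N (left out, the last holds). Time passes only in rows, so rows that repeat a pose let the fingers close. It gives the time, the measured TCP pose, the force and the opening at its end, in the units of the state.
- bot.read_state(): the state, without advancing time (a new reading comes with each control period).
- bot.capture(name): name is "scene" or "top"; returns the picture (400x640x3 uint8, blue, green, red); there is no depth.
- bot.camera_params(name): a dict with "fx", "fy", "cx", "cy" (pixels), "T" (4x4, takes a point from camera to world coordinates). Camera axes: x right, y down, z forward; pixel columns grow to the right and rows downward; lengths in mm; the calibration is good to about 2 mm. A picture is of the moment at which its call begins. camera_params takes no time and is no camera call.
- bot.sign_off(): hands the job in, once; it reports no verdict.
Trained networks look in the newest picture that a camera, given by its name, has taken for a name from the list of things; names that differ only in an ending like _2 or _b are one class to them, and where a whole thing is asked for, a point or a joint stands for the part that bears it (a point fixed in the world has none). Each returns a list of dicts, best first, with "p" (0 to 1); they miss things now and then, are a little off and sometimes report something else, mostly with a low value. They report only what shows in the picture. A call takes as long as a camera call.
- bot.recognise(camera, target): "xy" ([column, row] in pixels, amid what is visible of it).
The state is a dict: "time_s": time; "joint_pos": joint angles; "qvel": joint speeds; "joint_efforts": joint torques, N m; "ee_pos": TCP position; "tool_rot": TCP orientation; "force": force on the tool from outside, world axes, zero at the start; "ft_torque": the same for the moment, N m; "finger_gap": finger opening in mm.
Only numpy, scipy, OpenCV 4.12 (cv2) and the standard library are available. Lean on these libraries where they do the work, as an engineer would, in place of code of your own. Each camera call takes 0.05 s, during which the arm holds its last target. There are 200 camera calls.

## Working session

There is one attempt and no reset: what is moved stays moved. The work goes in short steps, Python scripts to look and compute and a tool call to move; the robot and the scene stay as the last step left them, time stands still between calls to the robot, and variables do not carry over. Pictures are saved under pics/ and viewed, about 8 in all and at most 12, crops included, and the job is handed in when it is done.

Besides the shell and the picture viewer there is one more tool, called as a command line: name --argument value ..., lists and objects as JSON in quotes. send_rows: Moves the arm, as the interface text tells. Its arguments: {"type":"object","properties":{"steps":{"type":"array"},"grip_force":{"type":"number"}},"required":["steps"]}

```bash
mkdir -p pics; cat > h.py <<'E'
import numpy as np, cv2
from plant import bot
def look(cam,name):
    im=bot.capture(cam); cv2.imwrite(f'pics/{name}.png',im); return im
def px2w(cam,uv,z):
    p=bot.camera_params(cam); T=np.array(p['T'])
    d=T[:3,:3]@np.array([(uv[0]-p['cx'])/p['fx'],(uv[1]-p['cy'])/p['fy'],1]); o=T[:3,3]
    return o+d*(z-o[2])/d[2]
def w2px(cam,X):
    p=bot.camera_params(cam); T=np.array(p['T'])
    c=T[:3,:3].T@(np.array(X,float)-T[:3,3]); return np.array([p['fx']*c[0]/c[2]+p['cx'],p['fy']*c[1]/c[2]+p['cy']])
E
python3 - <<'E'
from h import *
np.set_printoptions(precision=2,suppress=True)
a=look('scene','s0');b=look('top','t0')
for c in('scene','top'):
    p=bot.camera_params(c);print(c,p['fx'],p['cx'],p['cy'],np.array(p['T']))
    for t,z in(('chuck_grip',150),('drill',60),('bit_mid',154),('jaw_a',160),('work_center',30),('work',60),('corner',18),('board',18),('fence',36),('stop',36),('pine',45),('hinge',9),('tub',85),('wax',50)):
        for r in bot.recognise(c,t)[:2]: print(t,np.array(r['xy']),round(r['p'],2),px2w(c,r['xy'],z))
print(bot.read_state())
E
```

```text
scene 479.24153870795726 312.66728827758254 200.3140754740578 [[   0.87    0.37   -0.33  988.25]
 [   0.49   -0.65    0.57 -689.1 ]
 [  -0.01   -0.66   -0.75 1062.99]
 [   0.      0.      0.      1.  ]]
chuck_grip [325.7 158.1] 0.74 [536.24 164.39 150.  ]
drill [327.4 157. ] 0.87 [493.88 255.29  60.  ]
drill [213.2 293.6] 0.17 [ 481.55 -294.74   60.  ]
bit_mid [220.5 294.3] 0.69 [ 543.89 -325.33  154.  ]
bit_mid [247.1 217.2] 0.2 [ 470.18 -118.82  154.  ]
work_center [339.  238.6] 0.55 [658.23  18.35  30.  ]
work [337.3 243.3] 0.55 [671.   -17.83  60.  ]
corner [222.8 292. ] 0.76 [ 478.46 -262.81   18.  ]
board [212.7 292.9] 0.72 [ 458.02 -277.24   18.  ]
fence [250.  304.1] 0.8 [ 564.43 -264.91   36.  ]
fence [327.8 158.7] 0.58 [486.78 271.76  36.  ]
stop [245.7 263.1] 0.93 [ 487.47 -172.67   36.  ]
pine [290.2 222.8] 0.59 [522.12  -9.26  45.  ]
hinge [247.6 218.4] 0.47 [391.33 -30.81   9.  ]
tub [400.5 218.1] 0.78 [785.95 119.77  85.  ]
tub [367.  278.6] 0.58 [788.86 -92.17  85.  ]
wax [333.2 319.6] 0.72 [ 761.09 -209.43   50.  ]
top 382.8402809275951 322.28813050857525 203.5588474
[... 729 characters left out ...]
93   36.  ]
stop [424.  241.3] 0.69 [ 492.45 -171.31   36.  ]
pine [454.5 218.2] 0.4 [ 540.18 -238.93   45.  ]
hinge [355.2 296.8] 0.62 [377.43 -19.2    9.  ]
tub [277.2 116. ] 0.78 [769.27 141.52  85.  ]
wax [340.8 239. ] 0.74 [500.53   9.97  50.  ]
wax [425.1 128.7] 0.61 [ 745.55 -189.13   50.  ]
{'time_s': 1.5, 'joint_pos': array([ 1.28,  0.09,  1.23,  0.  ,  1.82, -0.06]), 'qvel': array([ 0., -0.,  0., -0., -0.,  0.]), 'joint_efforts': array([ -0.  , -45.85, -41.81,  -0.  ,   0.  ,  -0.  ]), 'ee_pos': array([139.58, 583.56, 239.28]), 'tool_rot': array([-2.47, -1.95,  0.  ]), 'force': array([ 0.76, -0.51, -0.61]), 'ft_torque': array([-0.02,  0.04,  0.02]), 'finger_gap': 85.13429177904118}
```

```bash
ls -la pics
```

```text
total 876
drwxr-xr-x 2 agent agent   4096 Dec  4 11:04 .
drwxr-xr-x 3 agent agent   4096 Dec  4 11:04 ..
-rw-r--r-- 1 agent agent 456678 Dec  4 11:04 s0.png
-rw-r--r-- 1 agent agent 429332 Dec  4 11:04 t0.png
```

View pics/s0.png

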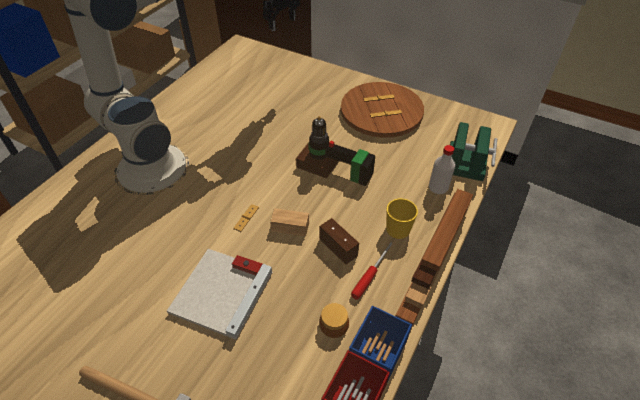

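View pics/t0.png

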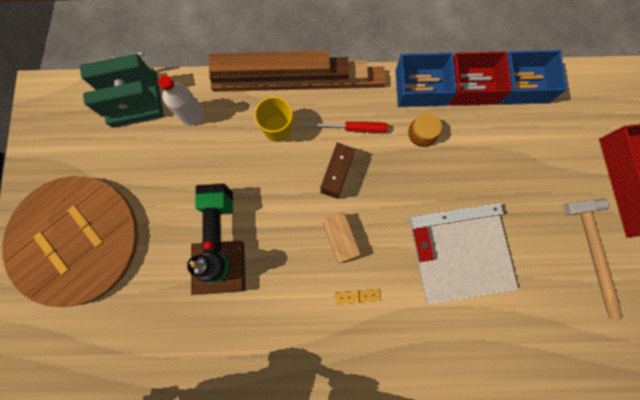

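The drill stands nose-up with its chuck at scene (319,128) and top (208,265). The dark blank is at top (338,170), the pine at (341,237), and the jig's red stop at (424,243) with its fence along row 215. I'll enlarge these for precise corners.

```bash
python3 - <<'E'
from h import *
t=cv2.imread('pics/t0.png');s=cv2.imread('pics/s0.png')
def cr(im,x,y,w,h,W,H): return cv2.resize(im[y:y+h,x:x+w],(W,H),interpolation=cv2.INTER_CUBIC)
a=np.hstack([cr(t,175,225,80,60,400,300),cr(t,310,135,80,60,400,300)])
b=np.hstack([cr(t,400,195,133,100,400,300),cr(s,290,105,80,60,400,300)])
m=np.vstack([a,b]); cv2.imwrite('pics/m0.png',m)
E
```

```text
(no output)
```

View pics/m0.png

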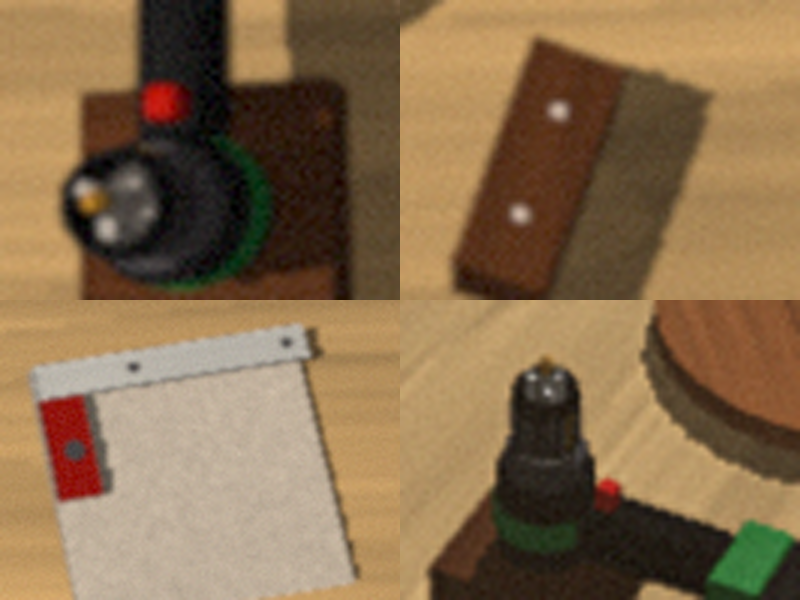

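The crops show the bit tip at top (193.6,265.6) and scene (319.2,117.4), along with clean corners for the blank's top and the jig. I'll fit planar poses to them.

```bash
cat >> h.py <<'E'
from scipy.optimize import least_squares
def fit(cam,P,U,x0):
    P=np.array(P,float);U=np.array(U,float)
    def f(v):
        c,s=np.cos(v[2]),np.sin(v[2])
        return np.concatenate([w2px(cam,[v[0]+c*p[0]-s*p[1],v[1]+s*p[0]+c*p[1],p[2]])-u for p,u in zip(P,U)])
    r=least_squares(f,x0,x_scale=[100,100,1]); return r.x,r.fun.reshape(-1,2)
def tri(obs):
    f=lambda X: np.concatenate([w2px(c,X)-np.array(u) for c,u in obs])
    r=least_squares(f,[450,280,180]); return r.x,r.fun
E
python3 - <<'E'
from h import *
np.set_printoptions(precision=2,suppress=True)
J=[(25,30,36,32,370),(25,-170,36,305,325),(0,-170,36,312,356),(0,0,36,84,393),(-75,0,36,103,492),(-75,30,36,60,500),(-165,-170,18,355,578)]
print(*fit('top',[j[:3] for j in J],[(400+j[3]/3,195+(j[4]-300)/3) for j in J],[500,-180,0]))
B=[(55,22,60,537,37),(55,-22,60,628,73),(-55,-22,60,548,293),(-55,22,60,457,258)]
print(*fit('top',[j[:3] for j in B],[(310+(j[3]-400)/5,135+j[4]/5) for j in B],[650,10,-.3]))
print('bit',*tri([('top',(193.6,265.6)),('scene',(319.2,117.4))]))
print('jaws',*tri([('top',(200,265)),('scene',(319.4,121))]))
print(bot.read_state()['time_s'])
E
```

```text
[ 526.33 -181.56    0.13] [[ 1.11 -1.6 ]
 [-1.29 -0.76]
 [-0.84 -0.09]
 [-0.48 -0.28]
 [ 0.49  0.85]
 [ 1.16  0.41]
 [-0.19  1.43]]
[655.91  10.07  -0.37] [[ 0.13 -0.32]
 [ 0.65 -1.08]
 [ 0.07  0.54]
 [-0.83  0.79]]
bit [447.7  282.15 174.33] [-0.3  -0.35 -0.71  0.23]
jaws [449.69 273.99 166.42] [-0.71 -0.83 -1.68  0.52]
1.5
```

```bash
python3 - <<'E'
from h import *
np.set_printoptions(precision=1,suppress=True)
for X in([449,274],[449,277],[449,280],[445,277]):
  a=np.linspace(0,6.28,60)
  r=lambda c,R,z:np.array([w2px(c,[X[0]+R*np.cos(t),X[1]+R*np.sin(t),z]) for t in a])
  T=r('top',21,164);S=r('scene',21,150)
  print(X,'top sleeve crop x',(T[:,0].min()-175)*5,(T[:,0].max()-175)*5,'y',(T[:,1].min()-225)*5,(T[:,1].max()-225)*5,'shoulder',[(f-o)*5 for f,o in zip(r('top',26,122).min(0),(175,225))],[(f-o)*5 for f,o in zip(r('top',26,122).max(0),(175,225))],
   'scene x',(S[:,0].min()-290)*5+400,(S[:,0].max()-290)*5+400,'tips',(w2px('top',[*X,186])-[175,225])*5,(w2px('scene',[*X,186])-[290,105])*5+[400,300],(w2px('top',[*X,168])-[175,225])*5,(w2px('scene',[*X,168])-[290,105])*5+[400,300])
E
```

```text
[449, 274] top sleeve crop x 65.81335748015377 181.03742471292009 y 140.05823436594937 256.6210656210359 shoulder [np.float64(90.65825708987873), np.float64(133.9450664807012)] [np.float64(225.32744242888043), np.float64(270.25944483745747)] scene x 502.05958741823054 573.1213289520551 tips [103.7 195.9] [537.6 355.7] [120.  197.6] [537.6 380.1]
[449, 277] top sleeve crop x 57.58187896572494 172.81192302880754 y 140.2596957443906 256.8254147343842 shoulder [np.float64(82.8859092334632), np.float64(134.1350772101329)] [np.float64(217.56169120239036), np.float64(270.4526435353989)] scene x 504.57894705243007 575.5553864957886 tips [ 95.2 196.1] [540.1 352.8] [111.7 197.8] [540.1 377.3]
[449, 280] top sleeve crop x 49.35032018663094 164.58634119107728 y 140.46115907574375 257.0297658514127 shoulder [np.float64(75.11348981554846), np.float64(134.32508967704152)] [np.float64(209.79586853012364), np.float64(270.6458440237361)] scene x 507.0921946227381 577.9835364931885 tips [ 86.7 196.3] [542.6 349.9] [103.4 198.1] [542.6 374.4]
[445, 277] top sleeve crop x 57.10776470263653 172.46372567713564 y 151.24739095340203 268.0674305438055 shoulder [np.float64(82.46432022875538), np.float64(144.49287740217358)] [np.float64(217.27901790728822), np.float64(281.0912425686726)] scene x 498.71564827374954 569.6230244847283 tips [ 94.7 207.6] [534.1 350.7] [111.3 209. ] [534.1 375.1]
```

send_rows --steps '[4, -4, 0, 0, 0, 0, 1, 8, -8, 0, 0, 0, 0, 1, 12, -12, 0, 0, 0, 0, 1, 16, -16, 0, 0, 0, 0, 1, 20, -20, 0, 0, 0, 0, 1, 24, -24, 0, 0, 0, 0, 1, 28, -28, 0, 0, 0, 0, 1, 31.1, -30.8, 0, 0, 0, 0, 1, 31.1, -30.8, 0, 0, 0, 0, 1, 31.1, -30.8, 0, 0, 0, 0, 1]' --grip_force 30

```text
time_s: 2.75
ee_pos: [450.3, 275.8, 239.3]
tool_rot: [-2.466, -1.945, 0.0]
force: [0.0, -0.1, -0.4]
finger_gap: 85.5
```

```bash
python3 - <<'E'
from h import *
t=look('top','t1');s=look('scene','s1')
def cr(im,x,y,w,h,W,H): return cv2.resize(im[y:y+h,x:x+w],(W,H),interpolation=cv2.INTER_CUBIC)
cv2.imwrite('pics/m1.png',np.hstack([cr(t,165,215,100,100,400,400),cr(s,270,70,100,100,400,400)]))
st=bot.read_state();print(st['ee_pos'],st['tool_rot'],st['time_s'])
E
```

```text
[449.90174698 276.37780161 239.45657296] [-2.46471794e+00 -1.94752739e+00 -3.87030724e-04] 2.85
```

View pics/m1.png

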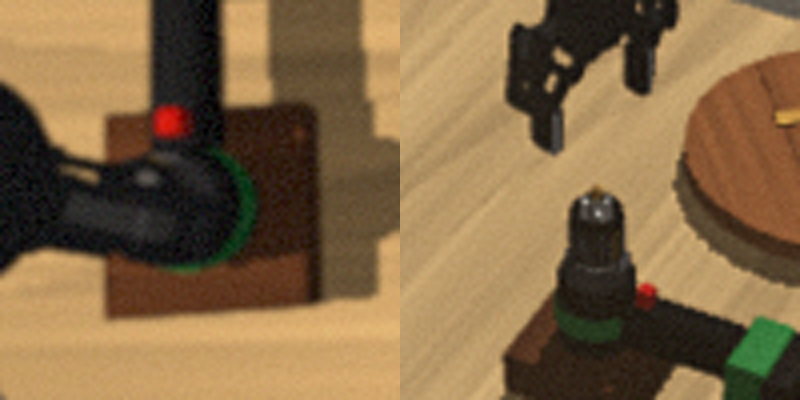

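The fingers straddle the chuck: in the scene crop their tips are at (547,140) and (640,85), with the chuck at column 597, so the offset is about 1–2 mm. I'll descend and close.

send_rows --steps '[0.1, 0, -4, 0, 0, 0, 1, 0.1, 0, -7.5, 0, 0, 0, 1, 0.1, 0, -9.8, 0, 0, 0, 1, 0.1, 0, -9.8, 0, 0, 0, 1, 0.1, 0, -9.8, 0, 0, 0, -1, 0.1, 0, -9.8, 0, 0, 0, -1, 0.1, 0, -9.8, 0, 0, 0, -1, 0.1, 0, -9.8, 0, 0, 0, -1, 0.1, 0, -9.8, 0, 0, 0, -1, 0.1, 0, -9.8, 0, 0, 0, -1]' --grip_force 60

```text
time_s: 4.1
ee_pos: [452.0, 279.0, 144.3]
tool_rot: [-2.461, -1.948, -0.012]
force: [1.4, 7.6, 4.3]
finger_gap: 39.8
```

send_rows --steps '[0, 0.1, 0, 0, 0, -10, -1, 0, 0.1, 0, 0, 0, -20, -1, 0, 0.1, 0, 0, 0, -30, -1, 0, 0.1, 0, 0, 0, -40, -1, 0, 0.1, 0, 0, 0, -50, -1]' --grip_force 80

```text
time_s: 4.72
ee_pos: [451.4, 278.3, 144.4]
tool_rot: [3.055, 0.715, 0.009]
force: [-3.9, -7.0, 1.5]
finger_gap: 39.5
```

```bash
python3 - <<'E'
from h import *
np.set_printoptions(precision=2,suppress=True)
st=bot.read_state();print(st['ee_pos'],st['tool_rot'],st['force'],st['ft_torque'],st['joint_pos'],st['finger_gap'],st['time_s'])
from scipy.spatial.transform import Rotation as R
x=R.from_rotvec(st['tool_rot']).as_matrix()[:,0];print(np.degrees(np.arctan2(x[1],x[0])))
E
```

```text
[451.38 278.33 144.44] [3.05 0.72 0.01] [-3.92 -7.    1.45] [-1.1   0.65  0.36] [ 0.49 -0.1   1.59 -0.01  1.65  0.03] 39.52285795056487 4.725
26.364706934494297
```

send_rows --steps '[0, 0, 0, 0, 0, -9, -1, 0, 0, 0, 0, 0, -18, -1, 0, 0, 0, 0, 0, -26, -1, 0, 0, 0, 0, 0, -26, -1]'

```text
time_s: 5.22
ee_pos: [450.7, 272.8, 144.5]
tool_rot: [3.124, 0.002, 0.002]
force: [-4.6, -21.3, 4.0]
finger_gap: 38.9
```

```bash
cat >> h.py <<'E'
from scipy.spatial.transform import Rotation as R
def st():
    np.set_printoptions(precision=2,suppress=True)
    s=bot.read_state();x=R.from_rotvec(s['tool_rot']).as_matrix()[:,0]
    print(s['ee_pos'],'yaw',np.degrees(np.arctan2(x[1],x[0])),s['tool_rot'],'F',s['force'],'M',s['ft_torque'],'q',s['joint_pos'],s['finger_gap'],s['time_s'])
E
python3 -c "
from h import *;st()"
```

```text
[450.74 272.79 144.53] yaw 0.08004468911703301 [3.12 0.   0.  ] F [ -4.56 -21.31   3.96] M [-3.58  1.02  0.2 ] q [ 0.49 -0.1   1.59 -0.02  1.66  0.49] 38.878651066658165 5.225
```

```bash
python3 - <<'E'
from h import *
t=look('top','t2');s=look('scene','s2')
def cr(im,x,y,w,h,W,H): return cv2.resize(im[y:y+h,x:x+w],(W,H),interpolation=cv2.INTER_CUBIC)
cv2.imwrite('pics/m2.png',np.hstack([cr(t,175,225,80,80,400,400),cr(s,280,85,80,80,400,400)]))
E
```

```text
(no output)
```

View pics/m2.png

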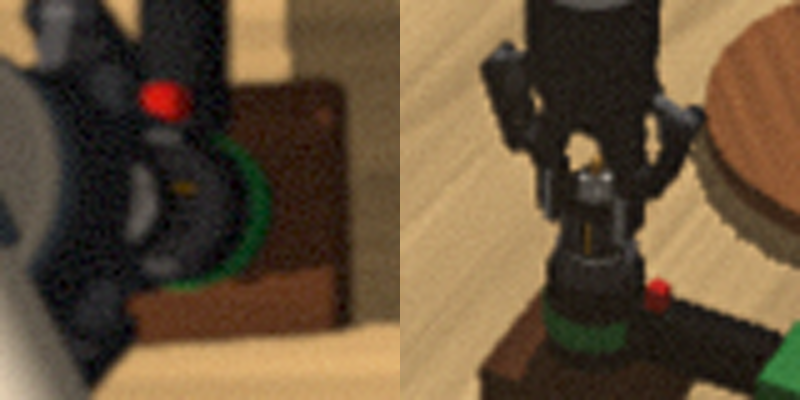

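In the scene crop an orange index mark now faces the camera at (587,235), on a sleeve spanning 560–612. I'll measure how far that mark has turned across the pictures.

```bash
python3 - <<'E'
from h import *
ims=[]
for n in('s0','s1','s2'):
    im=cv2.imread(f'pics/{n}.png'); sub=im[112:140,305:335].astype(int)
    o=sub[:,:,2]-sub[:,:,0]; ys,xs=np.where((o>22)&(sub.sum(2)<330))
    for y in range(128-112,140-112,2): print(n,y+112,o[y,4:26])
    ims.append(cv2.resize(im[108:148,300:340],(266,400),interpolation=cv2.INTER_CUBIC))
m=np.hstack(ims); cv2.imwrite('pics/m3.png',np.clip(m.astype(float)*2,0,255).astype(np.uint8))
E
```

```text
s0 128 [79 79 67 28 12 16 13 13 17  9 16 17 10 18 23 32 19 58 78 76 81 82]
s0 130 [77 82 72 33  6 16 11 12 17 12 14 15 13 15 36 24 14 60 80 88 82 82]
s0 132 [78 83 43 16 11 10 16 15 15 14 17 11 13 11 29 32 15 38 76 85 80 82]
s0 134 [83 65 28 11 11 12 15 17 15 13 13 12 12 15 32 20  6  6 38 84 83 80]
s0 136 [62 29  9 11 13 14 11 14 16 10 16 15 14  9 14 12  6  7 14 42 76 82]
s0 138 [39 12  8 19 14 13 10 12 12  9 15  9 13 13 10 10 10  7  9 19 81 86]
s1 128 [77 82 69 29 11 17 15 16 16 16 15 15 15 15 30 31 19 57 78 80 83 82]
s1 130 [81 81 72 33 14  8 14  8 17 17 14 13 16 12 28 25 15 62 82 84 85 85]
s1 132 [86 81 39 15 15 10 12 14 15 16 20 13 11 11 33 24 13 41 76 85 86 85]
s1 134 [84 62 29 12 10 15 16 14 15 10 15 11 16  8 29 26  8  6 43 81 84 83]
s1 136 [65 29 10 13 14 14 14 12 13 17 15 12 13 16 10 11 10  6 10 43 77 85]
s1 138 [39 12 10 11 13 12 12 13 11 14 13  8 18 12 13 10 11 10  9 21 82 89]
s2 128 [29 17 19 14 14  8 16 13 10 12 14 11 14 14 11 11 11 13  4 20 83 88]
s2 130 [84 85 73 33  8 11 10 19 44 22 10  9 11  9  8 12  6 12 22 56 80 86]
s2 132 [83 81 41 11 10  7 11 20 52 22  7 16 14  7  8 10 11 21 78 90 86 85]
s2 134 [87 68 27  9 15 15 12 18 50 20 10 13 14 10 15  6  6  8 41 81 85 86]
s2 136 [63 25  7  5  8 15  8  9 12 14 12 11 14 12 12 13  3  6 10 43 78 81]
s2 138 [40 13  8 12 14  8 13 12 11  7 12 12 10 10  9  7  9 11  2 18 81 89]
```

View pics/m3.png

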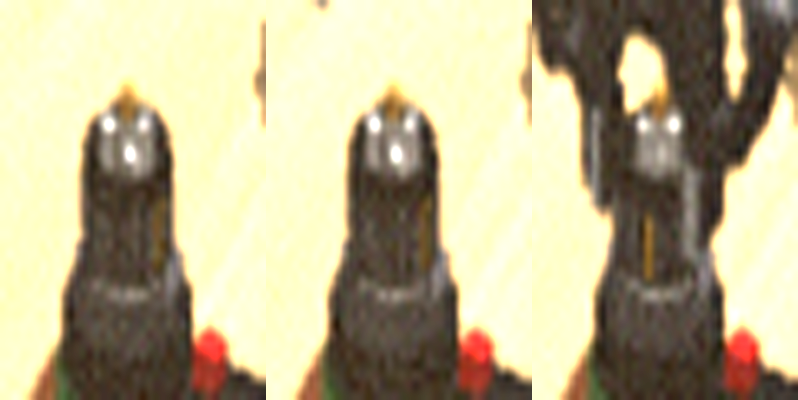

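The mark went from about +41° to −13° as seen by the camera, so the sleeve turned about 55° while the gripper turned 76°, with slip at the end. To make sure it is tight, I'll release, re-centre and turn more with a stronger grip.

send_rows --steps '[0, 0.3, 0, 0, 0, 0, 1, 0, 0.7, 0, 0, 0, 0, 1, 0, 0.7, 0, 0, 0, 0, 1, 0, 0.7, -0.2, 0, 0, 0, 1, 0, 0.7, -0.2, 0, 0, 0, 1, 0, 0.7, -0.2, 0, 0, 0, -1, 0, 0.7, -0.2, 0, 0, 0, -1, 0, 0.7, -0.2, 0, 0, 0, -1, 0, 0.7, -0.2, 0, 0, 0, -1, 0, 0.7, -0.2, 0, 0, 0, -1]' --grip_force 110

```text
time_s: 6.58
ee_pos: [450.7, 279.8, 143.3]
tool_rot: [3.125, 0.004, 0.002]
force: [-2.3, -1.1, 5.1]
finger_gap: 38.8
```

```bash
python3 -c "
from h import *;st()"
```

```text
[450.74 279.83 143.28] yaw 0.1616868938828551 [3.12 0.   0.  ] F [-2.33 -1.11  5.13] M [-0.24  0.42  0.22] q [ 0.5  -0.09  1.58 -0.02  1.66  0.5 ] 38.819702781834515 6.575
```

send_rows --steps '[0, 0, 0, 0, 0, -6, -1, 0, 0, 0, 0, 0, -12, -1, 0, 0, 0, 0, 0, -18, -1, 0, 0, 0, 0, 0, -18, -1]'

```text
time_s: 7.08
ee_pos: [451.8, 282.8, 143.4]
tool_rot: [3.094, -0.484, 0.002]
force: [5.0, 10.2, -1.3]
finger_gap: 38.7
```

```bash
python3 - <<'E'
from h import *
st(); im=look('scene','s3'); sub=im[112:140,305:335].astype(int); o=sub[:,:,2]-sub[:,:,0]
for y in (128,130,132,134): print(o[y-112,4:26])
E
```

```text
[451.81 282.78 143.39] yaw -17.762128425235876 [ 3.09 -0.48  0.  ] F [ 4.98 10.22 -1.34] M [ 1.97 -0.75  0.42] q [ 0.5  -0.08  1.57 -0.01  1.65  0.81] 38.66123656140911 7.075
[80 82 68 25 10 10 10 13 13 19 13 11 14  8  8  9 17  9  7 17 47 82]
[82 80 68 31  8 12 10 13 46 24 11 10 11 12  8  5 12 13  5 25 68 85]
[83 83 42 14  9 15  7 14 49 25 11  9 12  8 13  7 10 24 77 89 86 85]
[84 64 28  9 14 13  8 20 51 21  6 16 11 13 10 13  6  8 39 82 82 83]
```

Turning the gripper another 18° at 110 N left the mark exactly where it was, so the sleeve is at its end and the fingers now slip. I'll release and rise.

send_rows --steps '[0, -0.2, 0, 0, 0, 0, 1, 0, -0.3, 0, 0, 0, 0, 1, 0, -0.3, 0, 0, 0, 0, 1, 0, -0.3, 0, 0, 0, 0, 1, 0, -0.3, 4, 0, 0, 0, 1, 0, -0.3, 8, 0, 0, 0, 1, 0, -0.3, 12, 0, 0, 0, 1, 2, -3, 12, 0, 0, 10, 1, 4, -6, 12, 0, 0, 20, 1, 6, -9, 12, 0, 0, 30, 1, 9, -13, 12, 0, 0, 40, 1, 12, -17, 12, 0, 0, 50, 1]' --grip_force 80

```text
time_s: 8.62
ee_pos: [572.5, 111.5, 263.6]
tool_rot: [3.007, 0.88, 0.009]
force: [-0.1, 1.0, 0.0]
finger_gap: 85.1
```

```bash
python3 - <<'E'
from h import *
st(); im=look('scene','s4');t=look('top','t4')
sub=im[112:140,305:335].astype(int); o=sub[:,:,2]-sub[:,:,0]
for y in (128,130,132,134): print(o[y-112,4:26])
def cr(im,x,y,w,h,W,H): return cv2.resize(im[y:y+h,x:x+w],(W,H),interpolation=cv2.INTER_CUBIC)
a=[cr(cv2.imread(f'pics/{n}.png'),*r,400,300) for n,r in (('s0',(300,108,40,30)),('s4',(300,108,40,30)),('t0',(180,248,40,30)),('t4',(180,248,40,30)))]
m=np.vstack([np.hstack(a[:2]),np.hstack(a[2:])]).astype(float)*1.5; cv2.imwrite('pics/m4.png',np.clip(m,0,255).astype(np.uint8))
E
```

```text
[572.54 111.55 263.59] yaw 32.6241851850891 [3.01 0.88 0.01] F [-0.1   0.99  0.03] M [ 0.04 -0.02 -0.01] q [ 0.14  0.05  1.23 -0.01  1.85 -0.43] 85.14128761538038 8.625
[ 9 14 16 12 13  9 17 10 14 18 16 11 16 18 10 11 12 63 79 81 83 86]
[14 15 19 11 12 13 17 11 19 52 26 11  7 11 15  9 14 63 79 88 84 87]
[10 13 11 10 11 15 19 12  7 53 22  8 13 12 13 11 12 41 80 86 86 88]
[ 9 10 12 13 14  9 11  8 14 55 25 11 11 13 12  9  7  6 41 81 87 84]
```

View pics/m4.png

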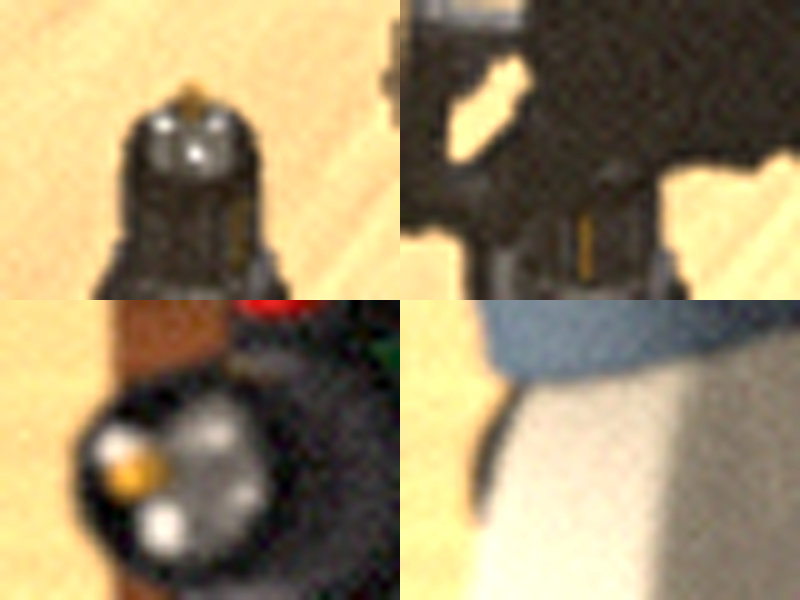

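The mark shows it sprang back only about 8°, as expected after hard tightening; the arm hides the jaws for now. Next I'll cross-check the blank's position using its two marks in both views.

```bash
python3 - <<'E'
from h import *
np.set_printoptions(precision=1,suppress=True)
for c,n,(x,y,w,h) in (('top','t0',(320,140,40,55)),('scene','s0',(318,216,45,40))):
    im=cv2.imread(f'pics/{n}.png')[y:y+h,x:x+w].astype(float)
    b=im.min(2); hsv=cv2.cvtColor(im.astype(np.uint8),cv2.COLOR_BGR2HSV)
    m=((b>105)&(hsv[...,1]<95)).astype(np.uint8)
    n_,l,s,ce=cv2.connectedComponentsWithStats(m)
    for k in range(1,n_):
        if s[k,4]>1: p=ce[k]+[x,y]; print(c,s[k,4],p,px2w(c,p,60))
E
```

```text
top 8 [341.1 156.9] [680.7   3.7  60. ]
top 7 [333.3 177. ] [635.3  22.3  60. ]
scene 4 [332.5 227.5] [635.7  22.1  60. ]
scene 2 [345.  239.5] [682.8   2.9  60. ]
```

Both views agree on the blank: centre (658.4, 12.8) and length at −22°.

send_rows --steps '[2.2, -2.5, -1, 0, 0, 9, 1, 4.4, -5, -3, 0, 0, 18, 1, 6.6, -7.5, -6, 0, 0, 27, 1, 8.6, -9.9, -10, 0, 0, 35.3, 1, 8.6, -9.9, -13.4, 0, 0, 35.3, 1, 8.6, -9.9, -13.4, 0, 0, 35.3, 1]'

```text
time_s: 9.48
ee_pos: [657.6, 10.0, 124.0]
tool_rot: [2.61, 1.742, 0.001]
force: [-0.3, 0.4, 0.5]
finger_gap: 85.6
```

```bash
python3 -c "
from h import *;st()
"
```

```text
[657.61  10.   124.02] yaw 67.43025989260832 [2.61 1.74 0.  ] F [-0.28  0.45  0.53] M [0.   0.06 0.02] q [-0.04  0.25  1.26 -0.    1.63 -1.21] 85.59540311150131 9.475
```

send_rows --steps '[0.1, 0.3, -3, 0, 0, 0.5, 1, 0.1, 0.3, -6, 0, 0, 0.5, 1, 0.1, 0.3, -8, 0, 0, 0.5, 1, 0.1, 0.3, -9.2, 0, 0, 0.5, 1, 0.1, 0.3, -9.2, 0, 0, 0.5, 1, 0.1, 0.3, -9.2, 0, 0, 0.5, 1, 0.1, 0.3, -9.2, 0, 0, 0.5, -1, 0.1, 0.3, -9.2, 0, 0, 0.5, -1, 0.1, 0.3, -9.2, 0, 0, 0.5, -1, 0.1, 0.3, -9.2, 0, 0, 0.5, -1, 0.1, 0.3, -9.2, 0, 0, 0.5, -1, 0.1, 0.3, -9.2, 0, 0, 0.5, -1]' --grip_force 70

```text
time_s: 10.98
ee_pos: [659.1, 12.9, 32.9]
tool_rot: [2.602, 1.753, 0.003]
force: [-0.4, -0.8, 6.4]
finger_gap: 43.1
```

```bash
python3 -c "
from h import *;st()
"
```

```text
[659.07  12.92  32.89] yaw 67.92868793288129 [2.6  1.75 0.  ] F [-0.38 -0.8   6.41] M [-0.    0.    0.01] q [-0.03  0.3   1.36 -0.    1.47 -1.22] 43.136284263085464 10.975
```

send_rows --steps '[0, 0, 3, 0, 0, 0, -1, 0, 0, 6, 0, 0, 0, -1, 0, 0, 10, 0, 0, 0, -1, -2, -4, 10, 0, 0, -9, -1, -4, -8, 10, 0, 0, -18, -1, -6, -12, 10, 0, 0, -27, -1, -8, -16, 10, 0, 0, -36, -1, -10, -19, 10, 0, 0, -45, -1, -12.5, -22.5, 10, 0, 0, -54, -1, -15.4, -26.1, 10, 0, 0, -60.5, -1, -15.4, -26.1, 10, 0, 0, -60.5, -1]'

```text
time_s: 12.35
ee_pos: [502.8, -250.0, 131.4]
tool_rot: [3.131, 0.196, -0.005]
force: [0.5, 0.3, -2.2]
finger_gap: 43.3
```

```bash
python3 - <<'E'
from h import *
st(); im=look('scene','s5');t=look('top','t5')
def cr(im,x,y,w,h,W,H): return cv2.resize(im[y:y+h,x:x+w],(W,H),interpolation=cv2.INTER_CUBIC)
s0=cv2.imread('pics/s0.png')
m=np.vstack([np.hstack([cr(s0,160,245,120,100,480,400),cr(t,405,195,60,75,320,400)]),np.hstack([cr(im,300,108,40,30,267,200),cr(t,180,248,40,30,267,200),cr(im,160,200,160,120,266,200)])])
cv2.imwrite('pics/m5.png',m)
E
```

```text
[ 502.82 -250.04  131.44] yaw 7.155645239194719 [ 3.13  0.2  -0.01] F [ 0.48  0.25 -2.17] M [ 0.05 -0.01  0.02] q [-0.52 -0.01  1.52 -0.01  1.63 -0.64] 43.34244901746784 12.35
```

View pics/m5.png

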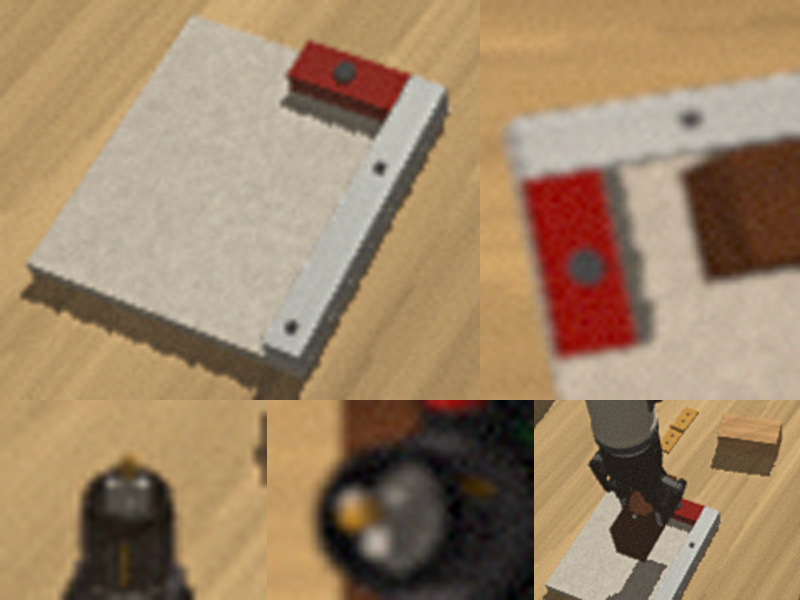

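The view shows the blank hovering over the board, stop at left and fence above it, bystanders unmoved. The jaws now look closed round the bit. I'll refine the jig pose with both views.

```bash
python3 - <<'E'
from h import *
np.set_printoptions(precision=2,suppress=True)
S=[(25,30,36,445,90),(0,30,36,413,75),(25,-170,36,300,358),(0,-170,36,264,346),(-75,30,36,311,40),(-75,0,36,290,75),(-165,30,18,192,17),(-165,-170,18,30,265)]
J=[(25,30,36,32,370),(25,-170,36,305,325),(0,-170,36,312,356),(0,0,36,84,393),(-75,0,36,103,492),(-75,30,36,60,500),(-165,-170,18,355,578)]
T=[(410.3,219),None]
print(*fit('scene',[j[:3] for j in S],[(160+j[3]/4,245+j[4]/4) for j in S],[500,-180,0]))
P=[j[:3] for j in S+J]; U=[(160+j[3]/4,245+j[4]/4) for j in S]+[(400+j[3]/3,195+(j[4]-300)/3) for j in J]
def f(v):
    c,s=np.cos(v[2]),np.sin(v[2])
    return np.concatenate([w2px('scene' if i<len(S) else 'top',[v[0]+c*p[0]-s*p[1],v[1]+s*p[0]+c*p[1],p[2]])-u for i,(p,u) in enumerate(zip(P,U))])
r=least_squares(f,[500,-180,0],x_scale=[100,100,1]);print(r.x,np.degrees(r.x[2]))
t=r.x[2];ex=np.array([np.cos(t),np.sin(t)]);ey=np.array([-ex[1],ex[0]])
s=bot.read_state();d=s['ee_pos'][:2]-r.x[:2];print('tcp in jig',d@ex,d@ey,ex,ey)
E
```

```text
[ 532.53 -182.08    0.14] [[ 0.98 -0.64]
 [ 0.14  0.12]
 [ 0.4   0.47]
 [-0.21 -0.25]
 [-0.35  0.05]
 [-0.57  0.26]
 [ 0.39 -0.44]
 [-0.75  0.17]]
[ 528.95 -181.64    0.13] 7.7251301494272955
tcp in jig -33.04151037045934 -62.386665137879426 [0.99 0.13] [-0.13  0.99]
```

send_rows --steps '[0, 0, -3, 0, 0, 0.5, -1, 0, 0, -5.5, 0, 0, 0.5, -1, 0, 0, -7, 0, 0, 0.5, -1, 0, 0, -7.8, 0, 0, 0.5, -1, 0, 0, -7.8, 0, 0, 0.5, -1, 0, 0, -7.8, 0, 0, 0.5, -1]'

```text
time_s: 13.2
ee_pos: [505.3, -248.1, 55.0]
tool_rot: [3.13, 0.217, -0.0]
force: [-0.1, 0.1, -2.6]
finger_gap: 43.0
```

```bash
python3 -c "
from h import *;st()
"
```

```text
[ 505.26 -248.13   54.97] yaw 7.925640808662049 [ 3.13  0.22 -0.  ] F [-0.08  0.12 -2.65] M [-0.03 -0.02 -0.01] q [-0.51  0.03  1.62 -0.    1.49 -0.65] 43.04977366749238 13.2
```

send_rows --steps '[0.3, 0.3, -0.2, 0, 0, 0, -1, 0.5, 0.6, -0.4, 0, 0, 0, -1, 0.8, 0.8, -0.5, 0, 0, 0, -1, 1.0, 1.0, -0.6, 0, 0, 0, -1, 1.2, 1.2, -0.8, 0, 0, 0, -1, 1.3, 1.4, -0.9, 0, 0, 0, -1, 1.3, 1.4, -0.9, 0, 0, 0, -1]' --grip_force 90

```text
time_s: 14.08
ee_pos: [514.6, -239.9, 51.0]
tool_rot: [3.121, 0.208, -0.011]
force: [-26.5, -13.6, 25.1]
finger_gap: 43.3
```

```bash
python3 -c "
from h import *;st()
s=bot.read_state();t=np.radians(7.8);ex=np.array([np.cos(t),np.sin(t)]);ey=np.array([-ex[1],ex[0]])
d=s['ee_pos'][:2]-[528.95,-181.64];print('jig',d@ex,d@ey,'F',s['force'][:2]@ex,s['force'][:2]@ey)
"
```

```text
[ 514.6  -239.95   51.04] yaw 7.612244009369273 [ 3.12  0.21 -0.01] F [-26.46 -13.56  25.06] M [-1.48  4.59 -0.78] q [-0.49  0.05  1.61 -0.02  1.48 -0.62] 43.300127934569076 14.075
jig -22.13415792529229 -55.81909466117584 F -28.060395403585773 -9.845909403496007
```

send_rows --steps '[0.3, 0.8, -0.5, 0, 0, 0, -1, 0.3, 1.1, -0.5, 0, 0, 0, -1, 0.3, 1.1, -0.5, 0, 0, 0, -1, 0.3, 1.1, -0.5, 0, 0, 0, -1]'

```text
time_s: 14.58
ee_pos: [514.7, -237.0, 51.9]
tool_rot: [3.107, 0.196, -0.018]
force: [-23.1, -19.2, 23.3]
finger_gap: 42.7
```

```bash
python3 - <<'E'
from h import *;st()
s=bot.read_state();t=np.radians(7.8);ex=np.array([np.cos(t),np.sin(t)]);ey=np.array([-ex[1],ex[0]])
d=s['ee_pos'][:2]-[528.95,-181.64];print('jig',d@ex,d@ey,'F',s['force'][:2]@ex,s['force'][:2]@ey)
im=look('scene','s6');t=look('top','t6')
def cr(im,x,y,w,h,W,H): return cv2.resize(im[y:y+h,x:x+w],(W,H),interpolation=cv2.INTER_CUBIC)
cv2.imwrite('pics/m6.png',np.hstack([cr(im,180,215,100,120,400,480),cr(t,400,190,80,96,400,480)]))
E
```

```text
[ 514.69 -236.96   51.88] yaw 7.195365406022066 [ 3.11  0.2  -0.02] F [-23.08 -19.24  23.26] M [-2.74  4.02 -1.07] q [-0.47  0.04  1.61 -0.03  1.48 -0.6 ] 42.74525663012437 14.575
jig -21.63455612974104 -52.87010995143369 F -25.479897470969735 -15.92775576898384
```

View pics/m6.png

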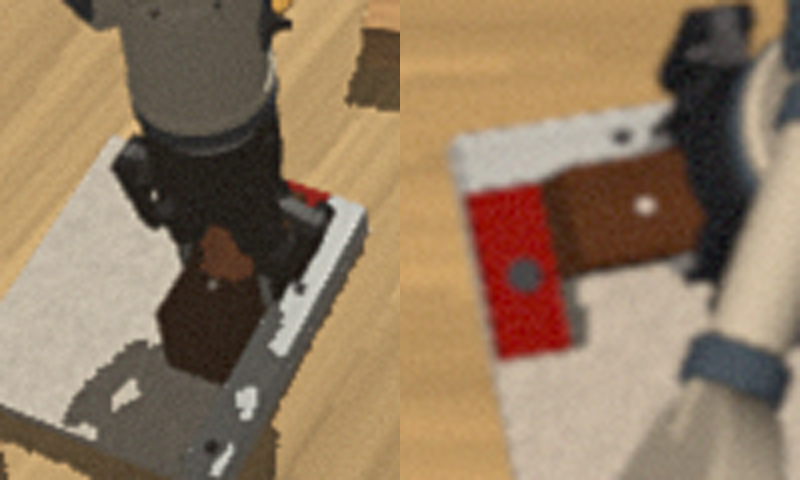

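The top view shows the blank against the red stop (column 548 of the crop) and the fence (row 175). The tool has tilted slightly under load, so I'll quantify that and correct it.

```bash
cat >> h.py <<'E'
def jig():
    s=bot.read_state();t=np.radians(7.7);ex=np.array([np.cos(t),np.sin(t),0]);ey=np.array([-ex[1],ex[0],0])
    d=s['ee_pos']-[528.95,-181.64,18];M=R.from_rotvec(s['tool_rot']).as_matrix();e=(R.from_matrix(M)*R.from_rotvec([np.pi,0,0]).inv()*R.identity()).as_rotvec()
    z=M[:,2];print('jig',d@ex,d@ey,d[2],'F',s['force']@ex,s['force']@ey,s['force'][2],'tilt deg: z lean along jx,jy',np.degrees([z@ex,z@ey]),
     'righting rotvec world deg',np.degrees(np.cross(z,[0,0,-1])),s['time_s'],s['finger_gap'])
E
python3 -c "
from h import *;st();jig()"
```

```text
[ 514.67 -236.98   51.87] yaw 7.192950636930318 [ 3.11  0.2  -0.02] F [-24.44 -20.75  23.63] M [-2.71  4.01 -1.16] q [-0.47  0.04  1.61 -0.03  1.48 -0.6 ] 42.72526899036714 14.675
jig -21.56606252983292 -52.92975592031097 33.86755351694339 F -27.000954575703485 -17.29096763149772 23.627591270709413 tilt deg: z lean along jx,jy [-0.78 -1.57] righting rotvec world deg [ 1.66 -0.57  0.  ] 14.675 42.72526899036714
```

send_rows --steps '[0.3, 0.8, -0.7, 1.5, -0.6, 0, -1, 0.3, 0.8, -0.7, 2.6, -1.1, 0.4, -1, 0.3, 0.8, -0.7, 2.6, -1.1, 0.4, -1, 0.3, 0.8, -0.7, 2.6, -1.1, 0.4, -1]'

```text
time_s: 15.18
ee_pos: [514.4, -236.7, 50.9]
tool_rot: [-3.134, -0.198, -0.008]
force: [-25.2, -15.9, 28.0]
finger_gap: 42.8
```

```bash
python3 -c "
from h import *;st();jig()"
```

```text
[ 514.36 -236.65   50.92] yaw 7.219273275935745 [-3.13 -0.2  -0.01] F [-25.23 -15.91  28.02] M [-3.09  5.1  -1.25] q [-0.49  0.04  1.62  0.    1.48 -0.62] 42.76188821572114 15.175
jig -21.826445650293973 -52.56047631207395 32.92097901885367 F -27.129096471436743 -12.383126054645716 28.019623055042356 tilt deg: z lean along jx,jy [0.28 0.08] righting rotvec world deg [-0.12  0.27  0.  ] 15.175 42.76188821572114
```

It is upright now and the height matches seating (32.9 above the board). The y force is near what board and fence friction alone would give, so I'll push further along the fence to confirm the stop is really loaded.

send_rows --steps '[0.2, 1.1, -0.7, 0.9, -0.5, 0.4, -1, 0.2, 1.4, -0.7, 1.5, -0.5, 0.6, -1, 0.2, 1.4, -0.7, 1.8, -0.5, 0.6, -1, 0.2, 1.4, -0.7, 1.8, -0.5, 0.6, -1]'

```text
time_s: 15.68
ee_pos: [514.3, -236.0, 51.0]
tool_rot: [-3.128, -0.202, -0.021]
force: [-20.7, -36.9, 23.0]
finger_gap: 42.8
```

```bash
python3 -c "
from h import *;st();jig()"
```

```text
[ 514.26 -236.     51.  ] yaw 7.398571937315464 [-3.13 -0.2  -0.02] F [-20.72 -36.92  23.03] M [-5.78  4.18 -0.14] q [-0.5   0.04  1.62  0.01  1.47 -0.63] 42.81552408589965 15.675
jig -21.83619691042052 -51.901675342566186 32.99893940383575 F -25.478818693588927 -33.81238323343701 23.027367920512717 tilt deg: z lean along jx,jy [0.8  0.35] righting rotvec world deg [-0.45  0.75  0.  ] 15.675 42.81552408589965
```

The y force rose to 34 N with only 0.65 mm of motion, so contact with the stop is solid. One small trim for lean and a firmer downward press, then a final check.

send_rows --steps '[0.2, 1.2, -0.9, 1.1, 0.6, 0.5, -1, 0.2, 1.2, -0.9, 1.1, 0.6, 0.5, -1, 0.2, 1.2, -0.9, 1.1, 0.6, 0.5, -1, 0.2, 1.2, -0.9, 1.1, 0.6, 0.5, -1]'

```text
time_s: 16.18
ee_pos: [514.5, -236.1, 50.9]
tool_rot: [-3.131, -0.204, -0.006]
force: [-25.9, -30.1, 31.5]
finger_gap: 42.9
```

```bash
python3 - <<'E'
from h import *;st();jig()
im=look('scene','s7');t=look('top','t7')
def cr(im,x,y,w,h,W,H): return cv2.resize(im[y:y+h,x:x+w],(W,H),interpolation=cv2.INTER_CUBIC)
cv2.imwrite('pics/m7.png',np.vstack([np.hstack([cr(im,180,215,100,75,400,300),cr(t,400,190,80,60,400,300)]),np.hstack([cr(im,300,108,40,30,400,300),cr(t,180,248,40,30,400,300)])]))
jig()
E
```

```text
[ 514.49 -236.08   50.91] yaw 7.448057557350154 [-3.13 -0.2  -0.01] F [-25.92 -30.14  31.54] M [-4.5   4.28 -0.56] q [-0.49  0.05  1.61  0.01  1.48 -0.62] 42.94627324183846 16.175
jig -21.626876865789853 -52.00724455979489 32.90648884547283 F -29.728466018219248 -26.39531586416858 31.543685592347263 tilt deg: z lean along jx,jy [0.23 0.21] righting rotvec world deg [-0.23  0.2   0.  ] 16.175 42.94627324183846
jig -21.603763781828945 -52.003861089989 32.92618300802009 F -29.561488099332543 -26.98408893019049 31.67213432938185 tilt deg: z lean along jx,jy [0.23 0.21] righting rotvec world deg [-0.23  0.2   0.  ] 16.275 42.66899426045378
```

View pics/m7.png

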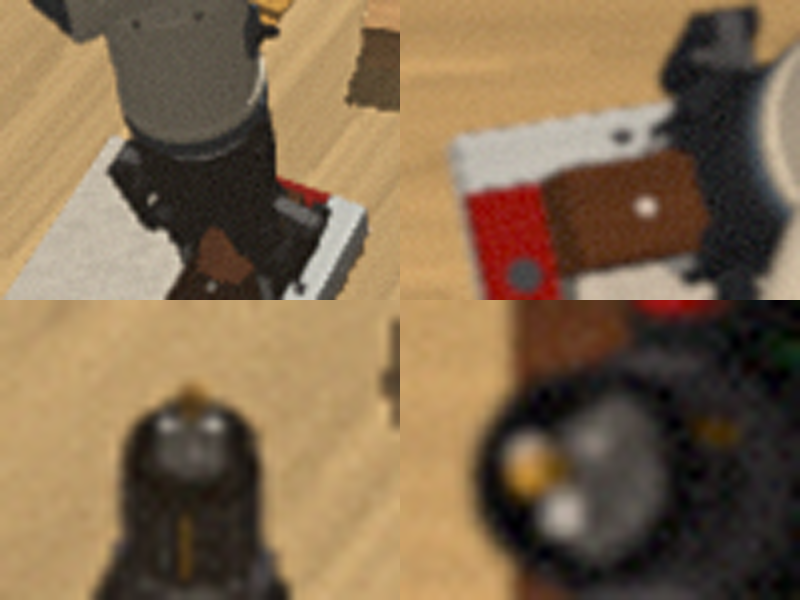

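The last picture shows the blank flush against stop and fence with the gripper still on it. The jaws have closed in on the upright bit, and the forces hold steady, so I'm handing in.

```bash
python3 -c "
from h import *
print(bot.sign_off()); jig()"
```

```text
the job is handed in; nothing more can be done
None
the job is handed in; nothing more can be done
```

The chuck is tightened and released, and the dark blank is held pressed into the corner of the jig. I handed the job in at about 16.3 s, with the gripper still pushing.

**Chuck:** I turned the sleeve clockwise in two grips.
- Its orange mark moved about 54°. It then stayed put through another 18° of turning at 110 N, so the sleeve had reached its end.
- After release it sprang back about 8°, and the pictures show the jaws closed in around the upright bit. I could not read the sleeve angle directly, so "tight" rests on these signs.

**Blank:** I set it upright on the board with its length along the fence.
- **Final forces:** it was pressed with about 30 N into the fence, 27 N into the stop and 32 N down, steady over the last two readings.
- **Seating:** the lean was about 0.2°, and the height matched a blank sitting flat on the board.

**Checks that disagreed or failed along the way:**
- The first press tilted the blank about 1.6°, and its push along the fence was no more than friction alone could explain. I corrected the tilt and pressed on until the stop clearly took the load, so the final press took several small corrections rather than one clean push.
- My two camera estimates of the corner differed by about 6 mm across the fence. The blank finally came to rest about 3 mm from where I had estimated along it. I relied on contact force and the final picture instead.

The other items looked unmoved where the later pictures showed them, but those pictures did not cover the whole bench.

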